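Hang the drain rack on both hooks

ROBOT

A 6-joint arm with a two-finger parallel gripper is mounted at the origin on the work surface. World frame = base frame: x ahead of the robot, y to its left, z up, the work surface at z = 0. Lengths are in m, angles in rad, forces in N, time in s.
With the tool pointing down it reaches from about 0.4 to 0.825 m from the base axis. Payload 7 kg.
Tool frame: the origin (TCP) lies midway between the tips of the shut fingers; the grasp point (between the pads) lies 19 mm behind it; z points along the fingers, y is the line along which they close (so a half turn about z gives the same grasp; the last joint's range is limited). The gripper opens to 88 mm and grips with 3 to 60 N. Pads are 19 mm wide; open, the fingers measure 130 mm over their backs; the gripper's body (78 mm by 193 mm) begins 47 mm behind the grasp point.
Start: joints at [0.288, 0.359, 0.012, 0, -1.224, -0.288], TCP at [0.675, -0, 0.227] pointing down, gripper open.
Joint ranges: [-3.07, 3.07], [-1.43, 2.12], [-1.02, 1.25], [-3.03, 1.67], [-3.05, -0], [-3.03, 3.03]. Speed limits (rad/s): [2.39, 2.39, 3.01, 3.14, 3.14, 3.14].

INTERFACE

Orientations are given as [roll, pitch, yaw] about the fixed x, y, z axes, in that order (R = Rz(yaw) Ry(pitch) Rx(roll)).
In Python, from station import monitor, viewer, arm gives the robot as it stands.
- The arm moves only by the tool move_arm, never from a script. Its argument "deltas" is a list that holds one entry, the list of rows, each a list of 7 numbers: the turn, a rotation vector about the tool's x, y, z in degrees, then the shift along the tool's x, y, z in m, then the finger opening in m, from 0 to 0.0876. A call has 1 to 12 rows; each row is the pose to reach, as a shift and turn from the pose commanded when the call began, along the tool's axes at that moment; what a row does not reach only later rows make up. A row lasts 1/12 s, in which the tool goes at most 41.7 mm and 7.16 degrees, less where a joint would pass 70% of its speed; a pose out of reach is approached as far as the arm can. A call with a gripper value outside its range is refused whole. The fingers move at their own pace and stop on an object; "force" is the grip in N (left out, the last holds). Time passes only in rows, so rows that repeat a pose let the fingers close. It gives the time, the measured TCP pose, the force and the opening at its end, in the units of the state.
- monitor.get_state(): the state, without advancing time (a new reading comes with each control period).
- viewer.grab_frame(name): name is "scene" or "side" or "wrist"; returns a dict with "frame" (384x512x3 uint8, blue, green, red), "vfov" (degrees; the focal length in pixels is half the picture's height over the tangent of half this angle, whatever the lens; pixels are square), "cx", "cy" (the principal point, pixels), "xyz" and "orientation" of the camera in the world; the wrist camera has in their place "hand_eye" (4x4, takes a point from camera to tool coordinates, whose origin is the TCP and whose axes are the flange's). Camera axes: x right, y down, z forward; pixel columns grow to the right and rows downward; lengths in m; the calibration is good to about 2 mm. A picture is of the moment at which its call begins: read the wrist's pose just before it. There is no depth.
- arm.job_done(): hands the job in, once; it reports no verdict.
The state is a dict: "t": time; "q": joint angles; "qd": joint speeds; "joint_efforts": joint torques, N m; "eef_pos": TCP position; "ee_rot": TCP orientation; "force": force on the tool from outside, world axes, zero at the start; "moment": the same for the moment, N m; "width": finger opening in m.
Only numpy, scipy, OpenCV 4.12 (cv2) and the standard library are available. Lean on these libraries where they do the work, as an engineer would, in place of code of your own. Each camera call takes 0.05 s, during which the arm holds its last target. There are 200 camera calls.

TASK

On the watchmaker's bench, hang the drain rack with the red grip on the two hooks of the drain stand, so that its top bar lies in both hooks and its tray hangs level, clear of the bench. Lower it gently until both hooks carry the bar before you let go, and leave the rack with the blue grip standing where it is.

Things in the scene. Friction and masses are not known exactly. Their poses are not given: they have to be found in the camera images.
- rack_red: Rack to hang, upright on the bench, 0.2-0.4 kg (sizes in mm). Origin: centre of its red grip (16 in x, 50 in y, 18 high), on the axis of the 8 mm square top bar, 210 long in y with red 16 end balls. Flat uprights at y = +-57.5 carry a tray of watch parts, 50 (x) by 120 (y), 22 high, underside 90 below the origin. y along the bar, z up. Symmetric: either end fits either hook; bar is bare at |y| = 60-97.
- hook_left: Left hook of the fixed drain stand: 8 mm wire trough, open on top, pointing to its -x (towards the robot), yellow ball on its tip. Floor 36 mm long in x; both ends slope up to x = +-30, tip top 23 above origin. Post 62 behind, top 38 above origin. Origin: where the seated bar's axis lies, 4 mm over the wire at mid floor, 170 above the bench. y: left, along the line from right to left hook; z up.
- hook_right: Right hook, same shape and axes, 160 mm from the left one, to its -y. The seated rack's grip lies midway between the two origins, its bar along their line. The space between the hooks is open for the tray to pass down, but for a thin cross bar 62 behind and 110 below; at the stand's foot a white drip tray 14 high, 230 (y) by 150 (x) (sizes in mm).
- rack_blue: A second rack of the same size and shape with a blue grip and blue balls, standing upright on the bench; to be left alone. Origin and axes as for the red one.
Not all that is in view belongs to the job. Leave any purple look-alike of the rack_red alone.

How it is judged:
On the way:
1. both hooks carry the red rack's bar while the gripper still holds the rack (contact force between rack_red and hook_left above 0.25 N and contact force between rack_red and hook_right above 0.25 N and contact force between the fingers and rack_red above 0.5 N), for 0.15 s.
At the end, for the whole second after the job is handed in: Red rack at rest, its bar borne by both hooks (over 0.25 N each): within 6 mm of seated height and 18 mm fore and aft at both hooks, middle within 20 mm of midway, bar within 0.2 rad of the hooks' line, rack within 0.2 rad of upright; blue rack within 20 mm of its start (contact force between rack_red and hook_left above 0.25 N and contact force between rack_red and hook_right above 0.25 N and x of rack_red in the frame of hook_left between -0.018 and 0.018 m and x of rack_red in the frame of hook_right between -0.018 and 0.018 m and z of rack_red in the frame of hook_left between -0.006 and 0.006 m and z of rack_red in the frame of hook_right between -0.006 and 0.006 m and y of rack_red in the frame of hook_left between -0.1 and -0.06 m and y of rack_red in the frame of hook_right between 0.06 and 0.1 m and angle between rack_red's own z axis and vertical below 0.2 rad and angle between the y axis of rack_red and the y axis of hook_left, either way round below 0.2 rad and linear speed of rack_red below 0.03 m/s and angular speed of rack_red below 0.3 rad/s and distance of rack_blue from where it was at the start of the episode below 0.02 m); the robot touches nothing.
It fails at once if the blue rack is moved more than 20 mm or tipped (distance of rack_blue from where it was at the start of the episode above 0.02 m or angle between rack_blue's own z axis and vertical above 0.3 rad).
It also fails if it takes over 35 s, if anything falls off the work surface, if the arm or the gripper's body presses on something with over 40 N, if the wrist force passes 120 N, or if a joint passes its speed limit or range.

## Working session

There is one attempt and no reset: what is moved stays moved. The work goes in short steps, Python scripts to look and compute and a tool call to move; the robot and the scene stay as the last step left them, time stands still between calls to the robot, and variables do not carry over. Pictures are saved under pics/ and viewed, on a budget of 10 in all, crops included, one or two more only if the job needs it, and the job is handed in when it is done.

Besides the shell and the picture viewer there is one more tool, called in YAML: its name, and indented under it one key for each argument. move_arm: Moves the arm, as the interface text tells. Its arguments: {"type":"object","properties":{"deltas":{"type":"array","items":{"type":"array","items":{"type":"array","items":{"type":"number"}}}},"force":{"type":"number"}},"required":["deltas"]}

```bash
mkdir -p pics; cat > h.py <<'E'
import numpy as np, cv2, pickle
from scipy.spatial.transform import Rotation as R
from station import monitor, viewer, arm
def grab(name):
    s=monitor.get_state(); f=viewer.grab_frame(name)
    im=f["frame"]; F=im.shape[0]/2/np.tan(np.radians(f["vfov"])/2)
    if "hand_eye" in f:
        T=np.eye(4);T[:3,:3]=R.from_euler("xyz",s["ee_rot"]).as_matrix();T[:3,3]=s["eef_pos"]
        T=T@np.array(f["hand_eye"])
    else:
        T=np.eye(4);T[:3,3]=f["xyz"];o=np.array(f["orientation"])
        T[:3,:3]=o if o.shape==(3,3) else R.from_euler("xyz",o).as_matrix()
    return dict(im=im,F=F,cx=f["cx"],cy=f["cy"],T=T)
def ray(c,u,v):
    d=c["T"][:3,:3]@np.array([(u-c["cx"])/c["F"],(v-c["cy"])/c["F"],1]);return c["T"][:3,3],d/np.linalg.norm(d)
def onz(c,u,v,z):
    o,d=ray(c,u,v);return o+d*(z-o[2])/d[2]
def tri(c1,p1,c2,p2):
    A=[];b=[]
    o1,d1=ray(c1,*p1);o2,d2=ray(c2,*p2)
    M1=np.eye(3)-np.outer(d1,d1);M2=np.eye(3)-np.outer(d2,d2)
    x=np.linalg.solve(M1+M2,M1@o1+M2@o2);return x,np.linalg.norm(M1@(x-o1)),np.linalg.norm(M2@(x-o2))
def proj(c,X):
    p=c["T"][:3,:3].T@(np.asarray(X)-c["T"][:3,3]);return p[0]/p[2]*c["F"]+c["cx"],p[1]/p[2]*c["F"]+c["cy"]
HSV=dict(red=[((0,120,60),(8,255,255)),((172,120,60),(180,255,255))],yellow=[((22,120,90),(35,255,255))],blue=[((100,120,50),(125,255,255))])
def blobs(c,col,amin=15):
    h=cv2.cvtColor(c["im"],cv2.COLOR_BGR2HSV);m=sum(cv2.inRange(h,np.array(a),np.array(b)) for a,b in HSV[col])
    n,l,st,ce=cv2.connectedComponentsWithStats(m)
    return [(st[i].tolist(),ce[i].round(1).tolist()) for i in range(1,n) if st[i][4]>=amin]
E
python3 - <<'E'
from h import *
C={n:grab(n) for n in ("scene","side","wrist")}
pickle.dump(C,open("c0.pkl","wb"))
for n,c in C.items():
    print(n,c["T"][:3,3].round(3),c["F"],c["T"][:3,2].round(2))
    for k in HSV: print(k,blobs(c,k))
cv2.imwrite("pics/a.png",cv2.resize(C["scene"]["im"],(800,600),interpolation=2))
cv2.imwrite("pics/b.png",cv2.resize(C["side"]["im"],(800,600),interpolation=2))
E
```

```text
scene [ 0.881 -0.849  0.877] 401.23641062211414 [-0.38  0.71 -0.59]
red [([233, 144, 13, 5, 53], [238.9, 146.1]), ([395, 225, 9, 24, 38], [399.1, 236.6]), ([260, 240, 18, 8, 110], [268.7, 243.2]), ([304, 246, 5, 4, 15], [306.1, 247.5])]
yellow [([192, 213, 16, 17, 128], [199.6, 221.0])]
blue [([116, 68, 22, 29, 384], [125.8, 82.6]), ([195, 304, 18, 11, 119], [203.7, 308.6])]
side [-0.014 -0.76   1.007] 480.4944304258333 [ 0.36  0.62 -0.7 ]
red [([321, 134, 23, 11, 49], [332.2, 139.1]), ([154, 143, 4, 5, 15], [155.6, 144.9]), ([116, 154, 19, 13, 121], [126.1, 160.2]), ([92, 174, 7, 6, 25], [94.2, 176.8]), ([327, 189, 5, 5, 17], [329.4, 190.9]), ([300, 205, 16, 17, 129], [307.4, 212.3]), ([280, 233, 6, 6, 29], [282.7, 235.6])]
yellow [([220, 125, 5, 5, 19], [221.9, 126.8]), ([196, 245, 17, 24, 197], [203.6, 256.3])]
blue [([393, 271, 6, 5, 21], [395.5, 272.7]), ([355, 287, 19, 19, 157], [364.4, 295.5]), ([327, 318, 7, 6, 31], [329.9, 320.7])]
wrist [ 0.675 -0.068  0.384] 290.4515874359147 [-0.    0.25 -0.97]
red [([483, 46, 17, 18, 210], [491.6, 53.9]), ([352, 77, 58, 35, 992], [381.9, 94.2]), ([269, 126, 14, 14, 167], [275.4, 132.6])]
yellow []
blue []
```

View pics/a.png

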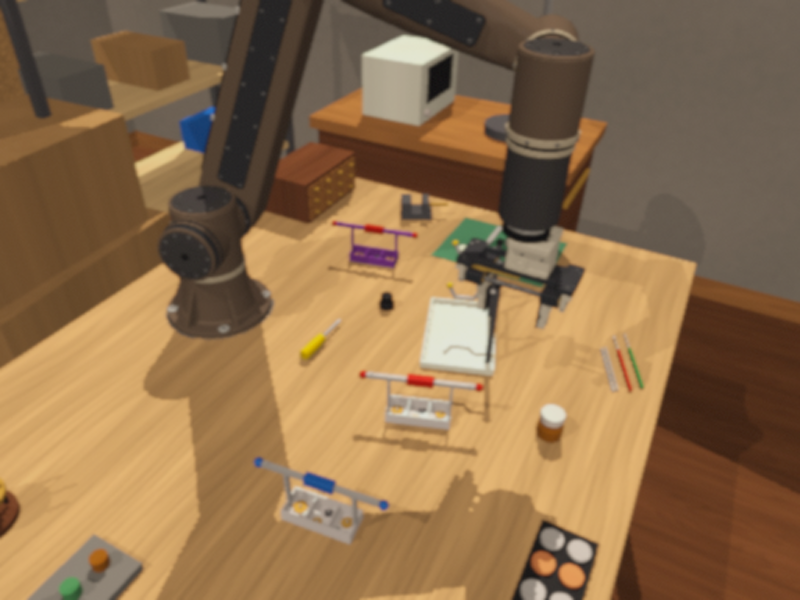

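View pics/b.png

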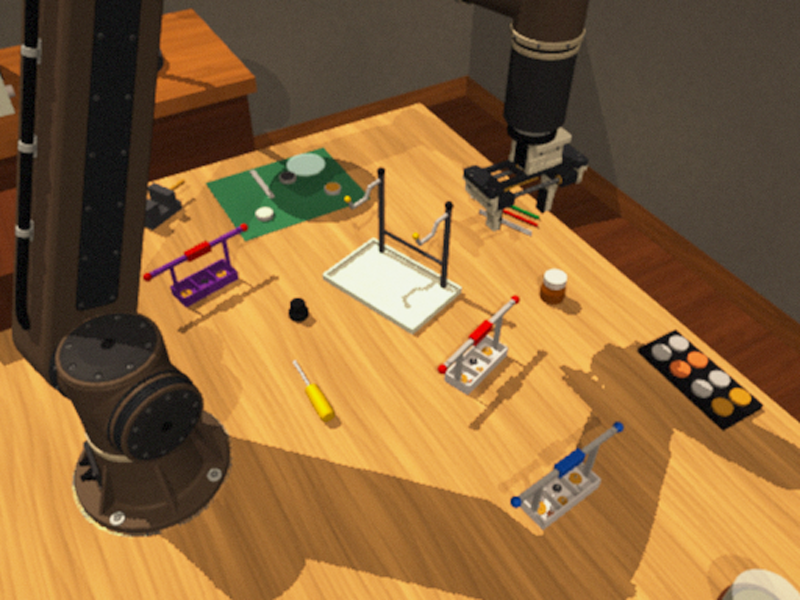

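Scene and side show the white rack with the red grip at (420,380)/(481,332), the blue rack, the purple look-alike, and the stand over the white tray with two yellow tips at (348,199) and (416,237) in side.

```bash
python3 - <<'E'
from h import *
C=pickle.load(open("c0.pkl","rb"));s,d=C["scene"],C["side"]
HSV["yellow"]=[((18,90,80),(38,255,255))]
print([b for b in blobs(d,"yellow",4)]);print([b for b in blobs(s,"yellow",4)])
for n,a,b in [("grip",(268.7,243.2),(307.4,212.3)),("ballR",(306.1,247.5),(329.4,190.9)),("ballL",(232.3,239.7),(282.7,235.6)),
 ("Bgrip",(203.7,308.6),(364.4,295.5)),("tipL",(291.2,155.5),(221.9,126.8)),("tipR",(288.5,183.5),(266.3,151.3))]:
    x,e,_=tri(s,a,d,b);print(n,x.round(4),round(e,4))
for n,u in [("grip",(307.4,212.3)),("bR",(329.4,190.9)),("bL",(282.7,235.6))]: print(n,onz(d,*u,.09).round(4))
for n,u in [("bl",(364.4,295.5)),("b1",(395.5,272.7)),("b2",(329.9,320.7))]: print(n,onz(d,*u,.09).round(4))
for n,u in [("tipL",(221.9,126.8)),("tipR",(266.3,151.3))]: print(n,onz(d,*u,.19).round(4))
# post tops (side), z=.208
for u in [(380,172),(448,205)]: print("post",onz(d,u[0]/1.5625,u[1]/1.5625,.205).round(4))
cv2.imwrite("pics/c.png",cv2.resize(np.hstack([s["im"][130:230,230:330],d["im"][90:190,200:300]]),(800,400),interpolation=2))
E
```

```text
[([327, 19, 46, 20, 211], [352.3, 28.8]), ([373, 19, 1, 4, 4], [373.0, 20.5]), ([328, 28, 22, 10, 55], [338.3, 33.3]), ([263, 67, 12, 7, 21], [269.6, 69.9]), ([253, 70, 4, 3, 6], [254.2, 71.2]), ([239, 73, 11, 7, 40], [244.2, 76.2]), ([248, 72, 3, 4, 5], [249.0, 73.2]), ([229, 77, 7, 5, 16], [232.3, 79.2]), ([213, 80, 17, 7, 81], [221.5, 83.0]), ([200, 85, 10, 7, 25], [204.0, 87.8]), ([194, 94, 40, 29, 44], [213.1, 103.8]), ([272, 96, 25, 24, 170], [286.3, 106.1]), ([183, 100, 4, 2, 4], [184.5, 100.2]), ([252, 100, 2, 3, 5], [252.4, 100.8]), ([152, 103, 25, 8, 28], [164.2, 106.4]), ([237, 103, 48, 53, 1077], [262.1, 129.2]), ([137, 104, 4, 3, 4], [138.5, 105.0]), ([127, 107, 24, 18, 79], [134.3, 112.3]), ([100, 111, 27, 13, 113], [113.1, 116.2]), ([282, 115, 4, 4, 9], [283.8, 117.1]), ([335, 115, 6, 2, 6], [337.5, 115.5]), ([208, 116, 10, 5, 25], [212.5, 117.8]), ([329, 117, 4, 2, 4], [330.5, 117.8]), ([286, 119, 20, 19, 91], [295.6, 126.4]), ([323, 119, 7, 4, 13], [325.8, 120.6]), ([112, 120, 9, 10, 32], [116.2, 124.6]), ([220, 125, 5, 5, 21], [222.0, 127.0]), ([137, 126, 4, 5, 6], 
[... 17066 characters left out ...]
[19, 362, 2, 3, 4], [19.8, 363.2]), ([386, 363, 7, 4, 11], [388.7, 365.1]), ([10, 371, 4, 2, 4], [11.5, 371.5]), ([6, 373, 3, 3, 8], [7.1, 374.1]), ([266, 381, 5, 3, 12], [268.1, 382.2])]
grip [ 0.5517 -0.0869  0.0905] 0.0002
ballR [ 0.6505 -0.0506  0.0901] 0.0006
ballL [ 0.4531 -0.1211  0.0877] 0.0008
Bgrip [ 0.5148 -0.3629  0.0919] 0.0007
tipL [0.4731 0.2391 0.1848] 0.0011
tipR [0.5289 0.0879 0.1814] 0.0001
grip [ 0.5521 -0.0864  0.09  ]
bR [ 0.651  -0.0498  0.09  ]
bL [ 0.4524 -0.1217  0.09  ]
bl [ 0.5162 -0.3614  0.09  ]
b1 [ 0.6199 -0.3487  0.09  ]
b2 [ 0.4106 -0.3741  0.09  ]
tipL [0.4707 0.2344 0.19  ]
tipR [0.5233 0.0791 0.19  ]
post [0.5529 0.2574 0.205 ]
post [0.6075 0.1102 0.205 ]
```

View pics/c.png

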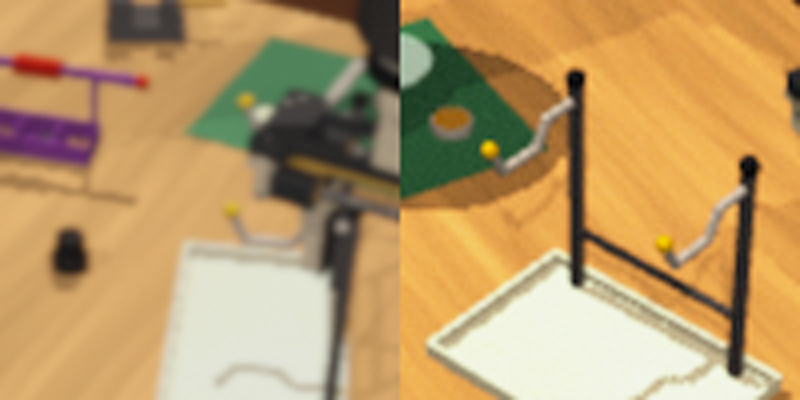

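Crop: left tip at scene (291,155)/side (222,127), right tip scene (288,183)/side (266,151); heights and 160 mm spacing are plausible. Next, a close wrist look at the hooks.

```bash
python3 - <<'E'
from h import *
s=monitor.get_state(); print(s["ee_rot"],s["eef_pos"],s["force"]);M=R.from_euler("xyz",s["ee_rot"]).as_matrix();print(M.round(3))
C=pickle.load(open("c0.pkl","rb"));w=C["wrist"]
for u in [(491.6,53.9),(381.9,94.2),(275.4,132.6)]: print(onz(w,*u,.09).round(4))
print("tool shift to look pose",(M.T@(np.array([.60,.12,.30])-s["eef_pos"])).round(3))
E
```

```text
[ 3.14036314e+00 -1.38517420e-04 -1.57086604e+00] [ 6.74660386e-01 -3.91285445e-05  2.25844089e-01] [ 0.05693361 -0.30638366 -0.72738997]
[[-0.    -1.    -0.001]
 [-1.     0.    -0.   ]
 [ 0.     0.001 -1.   ]]
[ 0.4511 -0.1228  0.09  ]
[ 0.5493 -0.0871  0.09  ]
[ 0.6512 -0.0508  0.09  ]
tool shift to look pose [-0.12   0.075 -0.074]
```

move_arm:
  deltas:
    - [[0,0,0,-0.03,0.02,-0.02,0.0876],[0,0,0,-0.06,0.04,-0.04,0.0876],[0,0,0,-0.09,0.06,-0.06,0.0876],[0,0,0,-0.12,0.075,-0.075,0.0876],[0,0,0,-0.12,0.075,-0.075,0.0876],[0,0,0,-0.12,0.075,-0.075,0.0876],[0,0,0,-0.12,0.075,-0.075,0.0876]]

```text
t: 0.73
eef_pos: [0.5997, 0.1201, 0.3012]
ee_rot: [3.141, 0.0, -1.57]
force: [0.2, 0.2, -0.4]
width: 0.0877
```

```bash
python3 - <<'E'
from h import *
w=grab("wrist");pickle.dump(w,open("c1.pkl","wb"));print(w["T"][:3,3])
print(blobs(w,"yellow",10))
cv2.imwrite("pics/d.png",cv2.resize(w["im"],(800,600),interpolation=2))
E
```

```text
[0.60042753 0.05173914 0.45969629]
[([476, 29, 20, 54, 538], [485.9, 54.9]), ([327, 149, 9, 9, 57], [331.4, 152.6])]
```

View pics/d.png

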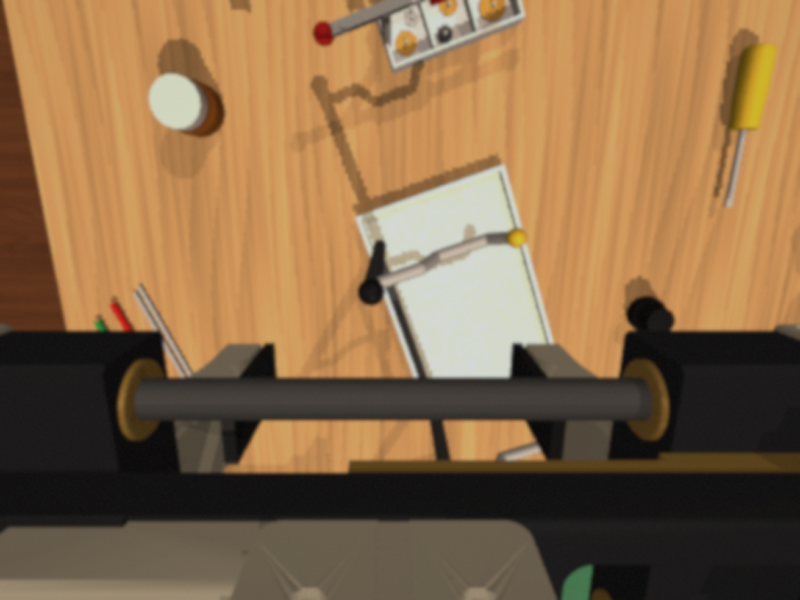

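The wrist view shows the right hook: tip ball at (518,238), post top at (371,291); the left one is hidden by the hand, so I shift left.

move_arm:
  deltas:
    - [[0,0,0,-0.035,0,0,0.0876],[0,0,0,-0.07,0,0,0.0876],[0,0,0,-0.105,0,0,0.0876],[0,0,0,-0.13,0,0,0.0876],[0,0,0,-0.13,0,0,0.0876],[0,0,0,-0.13,0,0,0.0876],[0,0,0,-0.13,0,0,0.0876]]

```text
t: 1.37
eef_pos: [0.6002, 0.2489, 0.3003]
ee_rot: [3.14, -0.001, -1.572]
force: [0.2, -0.6, 0.1]
width: 0.088
```

```bash
python3 - <<'E'
from h import *
w=grab("wrist");pickle.dump(w,open("c2.pkl","wb"));print(w["T"][:3,3])
print(blobs(w,"yellow",10))
cv2.imwrite("pics/e.png",cv2.resize(w["im"],(800,600),interpolation=2))
E
```

```text
[0.6010558  0.18076603 0.45888359]
[([46, 124, 16, 30, 34], [52.2, 136.8]), ([65, 160, 14, 23, 23], [71.6, 171.0]), ([383, 172, 8, 9, 49], [386.6, 176.0]), ([79, 184, 8, 12, 13], [82.6, 189.8])]
```

View pics/e.png

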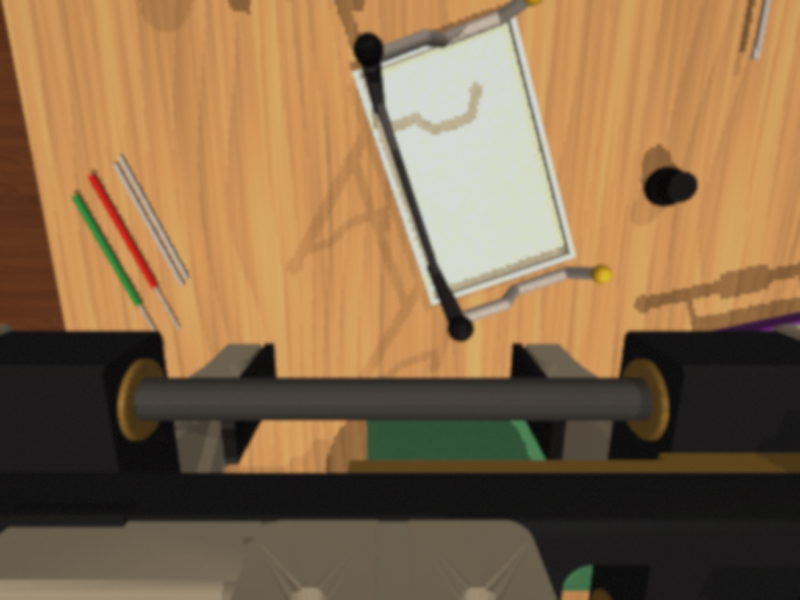

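Both hooks are visible: left tip (603,275), left post (460,328), right post (368,50).

```bash
python3 - <<'E'
from h import *
w1=pickle.load(open("c1.pkl","rb"));w2=pickle.load(open("c2.pkl","rb"));d=pickle.load(open("c0.pkl","rb"))["side"]
k=1/1.5625
print("postR tri",tri(w1,(371*k,291*k),w2,(368*k,49*k)))
print("tipL tri",tri(d,(222.2,127.1),w2,(386.6,176)));print("tipR tri",tri(d,(266,151.2),w1,(331.4,152.6)))
z=.188
L=onz(w2,386.6,176,z);Rr=onz(w1,331.4,152.6,z);PL=onz(w2,460*k,328*k,.203);PR=(onz(w2,368*k,49*k,.203)+onz(w1,371*k,291*k,.203))/2
for n,v in (("tips",L-Rr),("posts",PL-PR),("L",PL-L),("R",PR-Rr)): print(n,v.round(4),np.linalg.norm(v[:2]).round(4),np.degrees(np.arctan2(v[1],v[0])).round(1))
print(L,Rr,PL,PR)
v=(PL-PR)+(L-Rr);th=np.arctan2(v[1],v[0])-np.pi/2;x=np.array([np.cos(th),np.sin(th)])
print("theta",np.degrees(th),"mid from posts",(PL+PR)[:2]/2-.062*x,"mid from tips",(L+Rr)[:2]/2+.03*x, "tip-post",((PL+PR-L-Rr)[:2]/2)@x)
E
```

```text
postR tri (array([0.61327947, 0.11574202, 0.20008405]), np.float64(0.00011291015929578471), np.float64(0.00011291015929556422))
tipL tri (array([0.47220841, 0.23693614, 0.18718208]), np.float64(0.0006740652946848177), np.float64(0.0006740652946848588))
tipR tri (array([0.52552641, 0.08589845, 0.18515082]), np.float64(0.0010339026406905522), np.float64(0.0010339026406907645))
tips [-0.0535  0.151   0.    ] 0.1602 109.5
posts [-0.0522  0.1503  0.    ] 0.1591 109.2
L [0.0889 0.0288 0.015 ] 0.0934 18.0
R [0.0876 0.0295 0.015 ] 0.0924 18.6
[0.47204254 0.23726888 0.188     ] [0.52554269 0.08628725 0.188     ] [0.56092569 0.26608778 0.203     ] [0.61313842 0.11574755 0.203     ]
theta 19.33242399962114 mid from posts [0.528528   0.17039266] mid from tips [0.52710103 0.17170952] tip-post 0.09291057110012746
```

move_arm:
  deltas:
    - [[0,0,7,0.034,0.005,0,0.0876],[0,0,14,0.068,0.01,0,0.0876],[0,0,21,0.102,0.015,0,0.0876],[0,0,28,0.136,0.02,0,0.0876],[0,0,35,0.17,0.025,0,0.0876],[0,0,42,0.204,0.03,0,0.0876],[0,0,49,0.238,0.035,0.02,0.0876],[0,0,56,0.272,0.04,0.05,0.0876],[0,0,63,0.306,0.045,0.08,0.0876],[0,0,70,0.336,0.049,0.1,0.0876],[0,0,70.1,0.336,0.049,0.1,0.0876],[0,0,70.1,0.336,0.049,0.1,0.0876]]

```text
t: 2.42
eef_pos: [0.5491, -0.0891, 0.2001]
ee_rot: [3.141, -0.003, -2.799]
force: [0.1, 0.2, 0.7]
width: 0.0877
```

```bash
python3 - <<'E'
from h import *
s=monitor.get_state();M=R.from_euler("xyz",s["ee_rot"]).as_matrix()
w=grab("wrist");b=blobs(w,"red",20)
for st,ce in b: print(st,onz(w,*ce,.09).round(4))
t=np.array([.551,-.087,.071]);print(s["eef_pos"],np.degrees(s["ee_rot"]).round(2),s["q"].round(2) if hasattr(s["q"],"round") else s["q"],(M.T@(t-s["eef_pos"])).round(4))
E
```

```text
[245, 66, 17, 16, 234] [ 0.4528 -0.1222  0.09  ]
[245, 167, 18, 53, 867] [ 0.5531 -0.0858  0.09  ]
[247, 285, 14, 10, 116] [ 0.6525 -0.0503  0.09  ]
[ 0.54913633 -0.08911599  0.20014982] [ 179.97   -0.18 -160.36] [ 0.19  0.19 -0.29 -0.   -1.1  -1.42] [-0.0029  0.0013  0.1291]
```

move_arm:
  deltas:
    - [[0,0,0,-0.0035,0.001,0.03,0.0876],[0,0,0,-0.0035,0.001,0.06,0.0876],[0,0,0,-0.0035,0.001,0.09,0.0876],[0,0,0,-0.0035,0.001,0.115,0.0876],[0,0,0,-0.0035,0.001,0.129,0.0876],[0,0,0,-0.0035,0.001,0.129,0.05],[0,0,0,-0.0035,0.001,0.129,0.01],[0,0,0,-0.0035,0.001,0.129,0.01],[0,0,0,-0.0035,0.001,0.129,0.01],[0,0,0,-0.0035,0.001,0.129,0.01],[0,0,0,-0.0035,0.001,0.129,0.01],[0,0,0,-0.0035,0.001,0.129,0.01]]
  force: 25

```text
t: 3.47
eef_pos: [0.5543, -0.0838, 0.0733]
ee_rot: [-3.141, 0.001, -2.794]
force: [-0.4, -0.2, 0.4]
width: 0.0465
```

move_arm:
  deltas:
    - [[0,0,0,0,0,0,0.01],[0,0,0,0,0,0,0.01],[0,0,0,0,0,0,0.01],[0,0,0,0,0,0,0.01],[0,0,0,0,0,0,0.01],[0,0,0,0,0,0,0.01],[0,0,0,0,0,0,0.01],[0,0,0,0,0,0,0.01],[0,0,0,0,0,0,0.01],[0,0,0,0,0,0,0.01]]
  force: 25

```text
t: 4.3
eef_pos: [0.5538, -0.0839, 0.0724]
ee_rot: [3.141, -0.0, -2.794]
force: [0.4, 0.1, -1.8]
width: 0.016
```

move_arm:
  deltas:
    - [[0,0,0,0,0,-0.01,0.01],[0,0,0,0,0,-0.03,0.01],[0,0,0,0,0,-0.06,0.01],[0,0,0,0,0,-0.09,0.01],[0,0,0,0,0,-0.12,0.01],[0,0,0,0,0,-0.15,0.01],[0,0,0,0,0,-0.18,0.01],[0,0,0,0,0,-0.21,0.01],[0,0,0,0,0,-0.23,0.01],[0,0,0,0,0,-0.24,0.01],[0,0,0,0,0,-0.24,0.01],[0,0,0,0,0,-0.24,0.01]]

```text
t: 5.3
eef_pos: [0.5534, -0.0837, 0.3119]
ee_rot: [3.141, -0.0, -2.794]
force: [-0.2, -0.3, -3.4]
width: 0.0156
```

```bash
python3 - <<'E'
from h import *
s=monitor.get_state();M=R.from_euler("xyz",s["ee_rot"]).as_matrix()
for n in ("side","scene"):
    c=grab(n);print(n,blobs(c,"red",12)); pickle.dump(c,open(n+"3.pkl","wb"))
    if n=="side": cv2.imwrite("pics/f.png",c["im"][:300])
t=np.array([.528,.171,s["eef_pos"][2]]);print(s["eef_pos"],np.degrees(s["ee_rot"]).round(2),s["force"],s["width"],(M.T@(t-s["eef_pos"])).round(4))
E
```

```text
side [([307, 132, 12, 17, 108], [313.1, 140.5]), ([330, 137, 11, 7, 25], [334.8, 140.2]), ([154, 143, 4, 5, 16], [155.7, 145.1]), ([116, 154, 20, 13, 123], [126.2, 160.2]), ([284, 159, 8, 8, 47], [287.2, 162.5]), ([92, 174, 7, 6, 25], [94.2, 176.8])]
scene [([233, 144, 13, 5, 54], [238.8, 146.1]), ([227, 166, 7, 5, 25], [230.5, 167.9]), ([314, 173, 5, 8, 35], [316.1, 176.4]), ([396, 225, 8, 25, 37], [399.4, 237.4])]
[ 0.55343155 -0.08367869  0.31190541] [ 1.7995e+02 -2.0000e-02 -1.6011e+02] [-0.16183067 -0.33970124 -3.3772147 ] 0.015552273461460736 [-6.270e-02  2.481e-01  2.000e-04]
```

View pics/f.png

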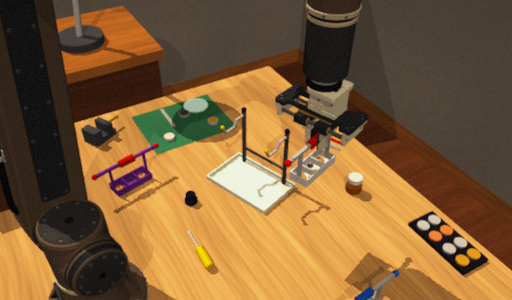

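The side view shows the rack upright in the gripper, right of the stand at (312,150). Now above the hooks.

move_arm:
  deltas:
    - [[0,0,-3,-0.001,0.005,0,0.01],[0,0,-9,-0.003,0.015,0,0.01],[0,0,-15.5,-0.008,0.035,0,0.01],[0,0,-22,-0.014,0.057,0,0.01],[0,0,-28.5,-0.02,0.08,0,0.01],[0,0,-35,-0.026,0.103,0,0.01],[0,0,-41.5,-0.032,0.125,0,0.01],[0,0,-48,-0.037,0.147,0,0.01],[0,0,-54.5,-0.043,0.169,0,0.01],[0,0,-61,-0.048,0.19,0,0.01],[0,0,-66,-0.053,0.208,0,0.01],[0,0,-70,-0.056,0.222,0,0.01]]

```text
t: 6.4
eef_pos: [0.5302, 0.1452, 0.3105]
ee_rot: [3.139, -0.001, -1.567]
force: [0.9, 0.6, -3.4]
width: 0.0155
```

move_arm:
  deltas:
    - [[0,0,-5,-0.009,0.003,0,0.01],[0,0,-10,-0.018,0.006,0,0.01],[0,0,-15,-0.022,0.009,0,0.01],[0,0,-18,-0.025,0.01,0,0.01],[0,0,-19.4,-0.025,0.01,0,0.01],[0,0,-19.4,-0.025,0.01,0,0.01],[0,0,-19.4,-0.025,0.01,0,0.01]]

```text
t: 6.98
eef_pos: [0.5209, 0.1686, 0.3116]
ee_rot: [3.14, -0.0, -1.236]
force: [0.6, -0.6, -3.0]
width: 0.0157
```

```bash
python3 - <<'E'
from h import *
s=monitor.get_state();M=R.from_euler("xyz",s["ee_rot"]).as_matrix()
C={n:grab(n) for n in ("side","scene","wrist")};pickle.dump(C,open("c4.pkl","wb"))
for n,c in C.items(): print(n,blobs(c,"red",12))
t=np.array([.528,.171,s["eef_pos"][2]]);print(s["eef_pos"],np.degrees(s["ee_rot"]).round(2),s["force"],s["width"],(M.T@(t-s["eef_pos"])).round(4))
v=np.hstack([C["side"]["im"][60:260,150:400],C["scene"]["im"][60:260,180:430]]);cv2.imwrite("pics/g.png",cv2.resize(v,(800,320),interpolation=2))
E
```

```text
side [([249, 87, 10, 11, 75], [253.2, 92.1]), ([279, 104, 6, 6, 27], [281.5, 106.1]), ([313, 131, 31, 14, 64], [328.3, 137.4]), ([154, 143, 4, 5, 16], [155.7, 145.1]), ([118, 154, 17, 13, 120], [126.3, 160.1]), ([92, 174, 7, 6, 24], [94.3, 176.9])]
scene [([298, 122, 7, 12, 66], [300.8, 127.2]), ([233, 144, 13, 5, 58], [238.9, 146.0]), ([297, 144, 4, 5, 17], [298.6, 145.9]), ([396, 225, 8, 24, 37], [399.2, 236.9])]
wrist [([234, 0, 36, 35, 1027], [251.2, 16.8]), ([16, 83, 25, 80, 456], [27.8, 121.5]), ([235, 195, 34, 48, 1471], [251.6, 220.4]), ([235, 268, 34, 27, 819], [251.5, 280.3])]
[0.52085384 0.16862421 0.31164911] [ 1.7991e+02 -3.0000e-02 -7.0800e+01] [ 0.61308012 -0.57538544 -3.02087402] 0.015728936225777673 [ 0.0001 -0.0075 -0.    ]
```

View pics/g.png

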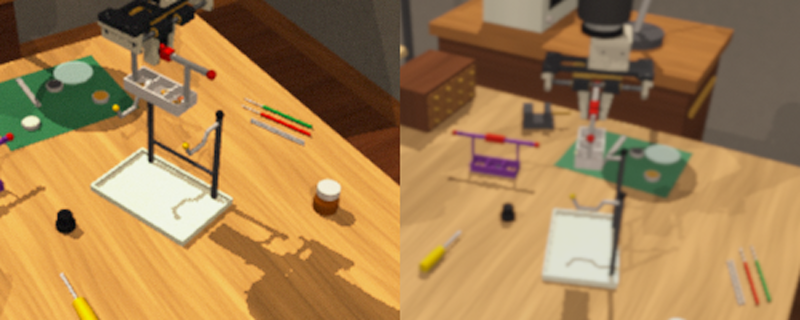

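The view shows the rack level above the hooks, near end ball at side (281.5,106). Checking its offset from the TCP.

```bash
python3 - <<'E'
from h import *
C=pickle.load(open("c4.pkl","rb"))
x,e,_=tri(C["side"],(281.5,106.1),C["scene"],(298.6,145.9))
a=np.radians(-70.8);u=np.array([np.cos(a),np.sin(a)]);p=np.array([-u[1],u[0]])
tcp=np.array([.52085,.16862,.3116]);d=x-tcp;print(x,e,"along",d[:2]@u,"perp",d[:2]@p,"dz",d[2])
E
```

```text
[0.55596701 0.06768176 0.3292152 ] 9.352369722902147e-05 along 0.10687250594014128 perp -3.154732735226815e-05 dz 0.017615204212527213
```

move_arm:
  deltas:
    - [[0,0,0,0,-0.004,0.005,0.01],[0,0,0,0,-0.0075,0.015,0.01],[0,0,0,0,-0.0075,0.03,0.01],[0,0,0,0,-0.0075,0.045,0.01],[0,0,0,0,-0.0075,0.06,0.01],[0,0,0,0,-0.0075,0.075,0.01],[0,0,0,0,-0.0075,0.09,0.01],[0,0,0,0,-0.0075,0.105,0.01],[0,0,0,0,-0.0075,0.12,0.01],[0,0,0,0,-0.0075,0.13,0.01],[0,0,0,0,-0.0075,0.135,0.01],[0,0,0,0,-0.0075,0.135,0.01]]

```text
t: 8.13
eef_pos: [0.5276, 0.171, 0.176]
ee_rot: [3.139, -0.001, -1.234]
force: [0.4, 0.0, -3.1]
width: 0.0158
```

```bash
python3 - <<'E'
from h import *
s=monitor.get_state()
C={n:grab(n) for n in ("side","scene")}
print(s["eef_pos"],np.degrees(s["ee_rot"]).round(2),s["force"],s["moment"])
v=np.hstack([C["side"]["im"][80:200,190:310],C["scene"]["im"][100:220,230:350]]);cv2.imwrite("pics/i.png",cv2.resize(v,(800,400),interpolation=2))
E
```

```text
[0.52763366 0.17098835 0.17602273] [ 1.7986e+02 -4.0000e-02 -7.0720e+01] [ 0.38539852  0.03095487 -3.13014464] [-0.05446408 -0.00408553 -0.0387829 ]
```

View pics/i.png

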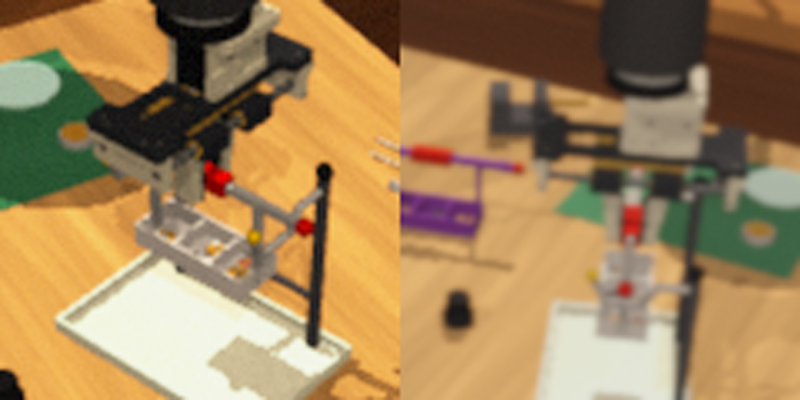

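The bar is over the trough between tip and post, the ball beyond the right hook. Lowering gently.

move_arm:
  deltas:
    - [[0,0,0,0,0,0.003,0.01],[0,0,0,0,0,0.007,0.01],[0,0,0,0,0,0.011,0.01],[0,0,0,0,0,0.014,0.01],[0,0,0,0,0,0.016,0.01],[0,0,0,0,0,0.018,0.01],[0,0,0,0,0,0.019,0.01],[0,0,0,0,0,0.02,0.01],[0,0,0,0,0,0.02,0.01],[0,0,0,0,0,0.02,0.01]]

```text
t: 9.07
eef_pos: [0.5282, 0.1714, 0.1576]
ee_rot: [-3.142, -0.0, -1.234]
force: [-0.4, 0.2, -2.8]
width: 0.016
```

move_arm:
  deltas:
    - [[0,0,0,0,0,0.0007,0.01],[0,0,0,0,0,0.0014,0.01],[0,0,0,0,0,0.002,0.01],[0,0,0,0,0,0.002,0.01],[0,0,0,0,0,0.002,0.01]]

```text
t: 9.48
eef_pos: [0.5281, 0.1714, 0.1555]
ee_rot: [3.142, -0.0, -1.234]
force: [0.4, -0.4, -2.9]
width: 0.0157
```

move_arm:
  deltas:
    - [[0,0,0,0,0,0.0007,0.01],[0,0,0,0,0,0.0014,0.01],[0,0,0,0,0,0.002,0.01],[0,0,0,0,0,0.002,0.01],[0,0,0,0,0,0.002,0.01]]

```text
t: 9.9
eef_pos: [0.5281, 0.1714, 0.1535]
ee_rot: [3.142, -0.0, -1.234]
force: [-0.2, -0.3, -2.1]
width: 0.0158
```

```bash
python3 -c "
from h import *
s=monitor.get_state();print(s['eef_pos'],s['force'],s['moment'])"
```

```text
[0.52812564 0.17139487 0.15352302] [-0.22029815 -0.34504039 -2.11672129] [-0.05980446  0.00683332 -0.04242955]
```

move_arm:
  deltas:
    - [[0,0,0,0,0,0.0005,0.01],[0,0,0,0,0,0.001,0.01],[0,0,0,0,0,0.001,0.01],[0,0,0,0,0,0.001,0.01]]

```text
t: 10.23
eef_pos: [0.5281, 0.1714, 0.1526]
ee_rot: [3.142, 0.0, -1.234]
force: [-0.0, 0.1, -2.7]
width: 0.0159
```

```bash
python3 -c "
from h import *
s=monitor.get_state();print(s['eef_pos'],s['force'],s['moment'])"
```

```text
[0.5281347  0.17140688 0.15255198] [-0.03489367  0.14940657 -2.68628983] [ 0.00888912 -0.0051044   0.03992565]
```

move_arm:
  deltas:
    - [[0,0,0,0,0,0.0005,0.01],[0,0,0,0,0,0.001,0.01],[0,0,0,0,0,0.001,0.01],[0,0,0,0,0,0.001,0.01]]

```text
t: 10.57
eef_pos: [0.5283, 0.1715, 0.152]
ee_rot: [-3.141, 0.0, -1.234]
force: [-2.8, 0.2, 3.1]
width: 0.016
```

```bash
python3 -c "
from h import *
s=monitor.get_state();print(s['eef_pos'],s['force'],s['moment'])"
```

```text
[0.52827809 0.17149094 0.15204433] [-2.80658849  0.16057921  3.11479664] [-0.08130935  0.83425603 -0.01185056]
```

Contact: vertical force rose by ~6 N, roughly balanced, at the expected height. A little more pressing and a dwell to make sure both hooks carry.

move_arm:
  deltas:
    - [[0,0,0,0,0,0.0003,0.01],[0,0,0,0,0,0.0004,0.01],[0,0,0,0,0,0.0004,0.01],[0,0,0,0,0,0.0004,0.01],[0,0,0,0,0,0.0004,0.01],[0,0,0,0,0,0.0004,0.01]]

```text
t: 11.07
eef_pos: [0.5283, 0.1715, 0.152]
ee_rot: [-3.141, -0.0, -1.234]
force: [-3.1, -0.7, 6.2]
width: 0.0156
```

```bash
python3 - <<'E'
from h import *
s=monitor.get_state();print(s['eef_pos'],s['force'],s['moment'])
C={n:grab(n) for n in ("side","scene")}
for n in C: print(n,blobs(C[n],"red",10))
v=np.hstack([C["side"]["im"][80:200,190:310],C["scene"]["im"][100:220,230:350]]);cv2.imwrite("pics/j.png",cv2.resize(v,(800,400),interpolation=2))
E
```

```text
[0.52831362 0.17145928 0.15197035] [-3.05443397 -0.66725024  6.21315532] [-0.19605408  1.38018533  0.00188565]
side [([151, 91, 10, 6, 12], [156.1, 93.9]), ([110, 102, 9, 7, 16], [114.8, 104.9]), ([100, 106, 7, 4, 11], [103.4, 107.2]), ([62, 115, 5, 7, 13], [64.5, 117.8]), ([54, 117, 9, 7, 13], [57.5, 120.2]), ([313, 131, 31, 14, 65], [328.4, 137.5]), ([251, 135, 9, 11, 68], [254.3, 140.0]), ([154, 143, 4, 5, 15], [155.6, 144.9]), ([278, 152, 6, 6, 27], [280.6, 154.4]), ([118, 154, 17, 13, 120], [126.3, 160.1]), ([92, 174, 7, 6, 24], [94.3, 176.9])]
scene [([233, 144, 13, 5, 57], [238.8, 146.0]), ([296, 168, 7, 11, 63], [298.7, 172.5]), ([295, 192, 4, 4, 14], [296.5, 193.3]), ([396, 225, 8, 24, 35], [399.3, 237.1])]
```

View pics/j.png

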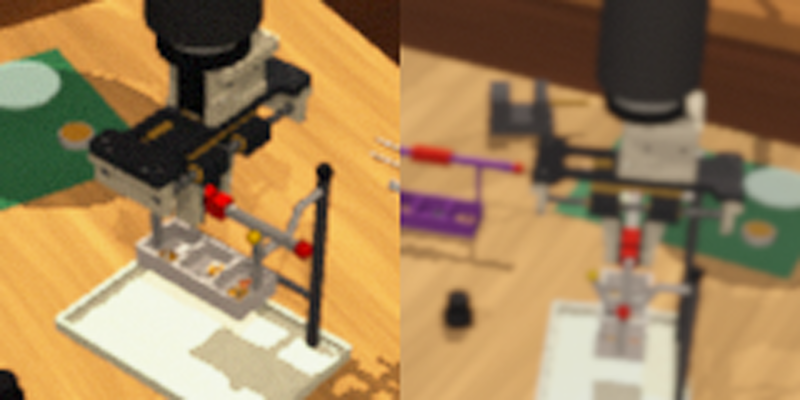

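The bar lies down in the right hook's trough at (300,250), tray level. Release and rise.

move_arm:
  deltas:
    - [[0,0,0,0,0,-0.0003,0.02],[0,0,0,0,0,-0.0005,0.026],[0,0,0,0,0,-0.0005,0.034],[0,0,0,0,0,-0.0005,0.045],[0,0,0,0,0,-0.0005,0.055],[0,0,0,0,0,-0.0005,0.055],[0,0,0,0,0,-0.0005,0.055],[0,0,0,0,0,-0.0005,0.055],[0,0,0,0,0,-0.0005,0.055]]

```text
t: 11.92
eef_pos: [0.5282, 0.1714, 0.1517]
ee_rot: [-3.142, -0.0, -1.234]
force: [-0.3, 1.0, 0.5]
width: 0.0545
```

move_arm:
  deltas:
    - [[0,0,0,0,0,-0.005,0.055],[0,0,0,0,0,-0.015,0.055],[0,0,0,0,0,-0.03,0.055],[0,0,0,0,0,-0.05,0.055],[0,0,0,0,0,-0.08,0.055],[0,0,0,0,0,-0.11,0.055],[0,0,0,0,0,-0.14,0.055],[0,0,0,0,0,-0.15,0.055],[0,0,0,0,0,-0.15,0.055],[0,0,0,0,0,-0.15,0.055]]

```text
t: 12.75
eef_pos: [0.5282, 0.1716, 0.3027]
ee_rot: [-3.14, 0.001, -1.234]
force: [0.7, -0.4, -1.0]
width: 0.0552
```

```bash
python3 - <<'E'
from h import *
s=monitor.get_state();print(s['t'],s['eef_pos'],s['force'],s['width'])
C={n:grab(n) for n in ("side","scene")}
for n in C: print(n,blobs(C[n],"red",10),blobs(C[n],"blue",15))
pickle.dump(C,open("c5.pkl","wb"))
v=np.hstack([C["side"]["im"][80:200,190:310],C["scene"]["im"][100:220,230:350]]);cv2.imwrite("pics/k.png",cv2.resize(v,(800,400),interpolation=2))
E
```

```text
12.75 [0.52816044 0.17156468 0.30265841] [ 0.73685548 -0.36499872 -1.04491331] 0.05521969015178131
side [([73, 113, 7, 4, 13], [76.2, 114.4]), ([222, 122, 5, 4, 14], [223.7, 123.1]), ([313, 131, 31, 14, 66], [328.2, 137.4]), ([243, 132, 17, 14, 125], [250.4, 138.4]), ([154, 143, 4, 5, 15], [155.6, 144.9]), ([278, 152, 6, 5, 26], [280.5, 154.2]), ([118, 154, 17, 13, 120], [126.3, 160.1]), ([92, 174, 7, 6, 25], [94.2, 176.8])] [([393, 270, 6, 6, 24], [395.6, 272.2]), ([355, 287, 19, 19, 165], [364.2, 295.4]), ([327, 318, 7, 7, 35], [329.7, 320.7])]
scene [([232, 144, 14, 5, 58], [238.7, 146.0]), ([297, 168, 5, 10, 40], [298.7, 172.4]), ([295, 192, 4, 4, 14], [296.5, 193.3]), ([396, 225, 8, 25, 38], [399.3, 237.2])] [([153, 73, 15, 26, 302], [159.9, 84.6]), ([195, 303, 19, 12, 140], [203.7, 308.4])]
```

View pics/k.png

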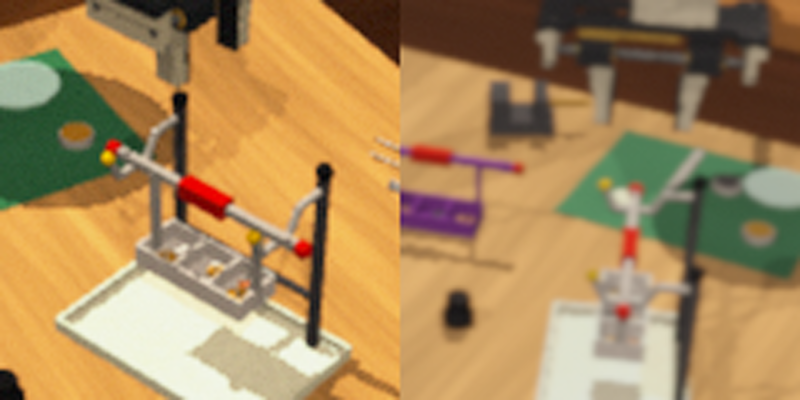

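The rack hangs in both hooks, with its balls at (113,147) and (303,248) and the hand clear. One numeric check, then I hand in.

```bash
python3 - <<'E'
from h import *
C=pickle.load(open("c5.pkl","rb"))
g=tri(C["side"],(250.4,138.4),C["scene"],(298.7,172.4));b=tri(C["side"],(280.5,154.2),C["scene"],(296.5,193.3))
th=np.radians(19.3);A=np.array([[np.cos(th),np.sin(th)],[-np.sin(th),np.cos(th)]])
for x in (g,b): print(x[0].round(4),"hook-mid frame",(A@(x[0][:2]-[.528,.171])).round(4))
arm.job_done()
E
```

```text
[0.5277 0.172  0.1709] hook-mid frame [0.0001 0.0011]
[0.5638 0.0701 0.1692] hook-mid frame [ 0.0005 -0.107 ]
the job is handed in; nothing more can be done
```

The red-grip rack now hangs on both hooks of the drain stand, and the job is handed in. No verdict was reported.

**What I did:** I found the rack and hooks from three cameras. I gripped the rack (opening read 16 mm), turned it about 90° above the stand and lowered it in small steps. On contact the vertical force rose by about 9 N, and the moment readings suggested a roughly even split between the hooks. I held that for about half a second, then let go and raised the hand about 0.15 m.

**Last checks, just before handing in:**
- **Position:** the grip measured about 1 mm from midway between the hooks, at 0.171 m height against 0.170 m for a seated bar.
- **Level and alignment:** the right end of the bar was at 0.169 m, within 1 mm of the hooks' line. The left ball was only checked by eye in the picture.
- **Blue rack:** its pixel positions matched the start to within half a pixel. The purple look-alike was not touched.
- **Clear of the robot:** the hand was well above the rack. The total time was about 13 s of the 35 s allowed.

**Not measured directly:** I had no separate reading of the force on each hook. There was also a sideways force of about 3 N while pressing, which disappeared on release. No check failed or disagreed.

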